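Raise the guard and slide the bench block home

ROBOT

A 7-joint arm with a two-finger parallel gripper is mounted at the origin on the work surface. World frame = base frame: x ahead of the robot, y to its left, z up, the work surface at z = 0. Lengths are in m, angles in rad, forces in N, time in s.
With the tool pointing down it reaches from about 0.4 to 0.75 m from the base axis. Payload 19.5 kg.
Tool frame: the origin (TCP) lies at the very end of the fingers, on their centre line; the grasp point (between the pads) lies env.grasp_offset behind it (env.grasp_offset is the distance from the TCP to the grasp point, in m); z points along the fingers, y is the line along which they close (so a half turn about z gives the same grasp; the last joint's range is limited). The gripper opens to 85 mm and grips with 20 to 120 N. Pads are 22 mm wide; open, the fingers measure 114 mm over their backs; the gripper's body (76 mm by 85 mm) begins 54 mm behind the grasp point. The pads swing forward as they close: fully open they stand 13 mm farther back than shut.
Start: joints at [-1.269, 0.707, -0.028, 1.485, 0.022, 0.951, -0.075], TCP at [0.194, 0.541, 0.231] pointing down, gripper open.
Joint ranges: [-2.71, 2.71], [-0.32, 2.16], [-1.57, 1.52], [0, 2.45], [-1.46, 4.6], [0, 2.02], [-2.83, 2.83]. Speed limits (rad/s): [1.89, 1.89, 2.57, 2.57, 3.01, 3.01, 3.01].

INTERFACE

Orientations are given as a rotation vector (axis times angle).
In Python, from station import env, snapshot, camera_info, job_done gives the robot as it stands. The module is installed in compiled form; this text tells all that it offers.
- The arm moves only by the shell command python3 -m creep 'ROWS' [OPENING] [FORCE]. ROWS is JSON, one flat list of numbers, 6 for each row, row after row: the shift along the world's x, y, z in units of 30 mm (1.0 is 30 mm), then the turn, a rotation vector about the world's x, y, z in units of 5 degrees (1.0 is 5 degrees). A call has 1 to 20 rows; each row is the pose to reach, as a shift and turn from the pose commanded when the call began; what a row does not reach only later rows make up. A row lasts 1/12 s, in which the tool goes at most 41.7 mm and 7.16 degrees, less where a joint would pass 70% of its speed; a pose out of reach is approached as far as the arm can. A call with a gripper value outside its range is refused whole. OPENING is the opening, from 0 (shut) to 1 (fully open), set as the call begins (- or left out, the last holds). The fingers move at their own pace and stop on an object; FORCE is the grip in N (left out, the last holds). Time passes only in rows, so rows that repeat a pose let the fingers close. It gives the time, the measured TCP pose, the force, the opening and the grip force at its end, in the units of the state.
- env.get_state(): the state, without advancing time (a new reading comes with each control period).
- snapshot(name): name is "scene" or "top" or "wrist"; returns the picture (400x640x3 uint8, blue, green, red); there is no depth.
- camera_info(name): a dict with "K" (3x3 intrinsics, pixels), "rvec" (rotation vector, rad) and "tvec" (3), from world to camera coordinates, as OpenCV has them; the wrist camera has in their place "hand_eye" (4x4, takes a point from camera to tool coordinates, whose origin is the TCP and whose axes are the flange's). Camera axes: x right, y down, z forward; pixel columns grow to the right and rows downward; lengths in m; the calibration is good to about 2 mm. The wrist camera is an equidistant fisheye: a pixel r from the principal point sees the ray r / f radians off the axis. A picture is of the moment at which its call begins: read the wrist's pose just before it. camera_info takes no time and is no camera call.
- job_done(): hands the job in; it is judged then, once.
The state is a dict: "clock": time; "qpos": joint angles; "qvel": joint speeds; "tau": joint torques, N m; "eef_pos": TCP position; "tool_rot": TCP orientation; "force": force on the tool from outside, world axes, zero at the start; "ft_torque": the same for the moment, N m; "grip_width": opening from 0.0 (shut) to 1.0 (fully open); "finger_force": force on a finger pad.
Only numpy, scipy, OpenCV 4.12 (cv2) and the standard library are available. Lean on these libraries where they do the work, as an engineer would, in place of code of your own. Each camera call takes 0.05 s, during which the arm holds its last target. There are 200 camera calls.

TASK

Using only pushes of the fingers, push the counterweighted guard with the red rail smoothly up past its balance point, so that it stays raised by itself. Then gently slide the steel bench block along the table into the nest under the raised guard, until it sits flush against the yellow back fence with the brass disc still lying on it. Do not lift, squeeze or tip the block, do not fling the guard, and leave everything else on the table where it stands.

Things in the scene. Friction and masses are not known exactly. Their poses are not given: they have to be found in the camera images.
- station: Fixed guard station. Origin on the table under the hinge's middle; -x is its open front, y along the hinge, z up. Yellow fence: front face at x -30 mm, 25 mm tall. Grey side plates: inner faces at y +-55 mm, 10 mm thick, front ends at x -56 mm, 30 mm tall as far as x -20, then 104 mm tall to x +40. No sill: the nest floor is the table. It stands on a thin white board (look only).
- guard (a joint): Hinge angle of the counterweighted guard, rad, up positive. 0 = lowered on its stop (clear panel level over the nest, reaching 126 mm in front of the hinge, 102 mm wide); 1.66 = fully raised, leaning back. Balance near 0.8: below it the guard falls shut, beyond it the dark counterweight carries it up, damped. Lowered, a level push of about 1.5 N on the rail toward the hinge starts it.
- rail (a point): Centre of the guard's red push rail: round, 14 mm diameter, 110 mm long along the station's y, on two posts on the panel near its front edge. Lowered: 110 mm in front of the hinge, 100 mm above the panel's mid-plane, so 185 mm above the table. Moves on an arc of 149 mm radius about the hinge, so it rises as it goes back; raised, it is behind the panel.
- hinge (a point): Middle of the guard's hinge axis, which lies along the station's y, 85 mm above the table at station x = 0, y = 0; does not move.
- block: Dark steel bench block 60 x 60 x 30 mm, 0.55 to 1 kg, loose on the table before the station, roughly in line with the nest and square to it. Origin: centre of its underside. Home, its far face is flat on the fence and its centre at station x = -60 mm.
- disc: Brass disc blank, 32 mm diameter, 4 mm thick, lying loose on the block's top (30 mm above the table). Origin at the centre of its underside.
- jar: Small white-capped jar of polish, 38 mm diameter, 50 mm tall, beside the guard station; loose, to be left alone. Origin at the centre of its underside.
- punch: Upright steel doming punch, 26 mm diameter, 50 mm tall, beside the guard station on the other side; loose, to be left alone. Origin at the centre of its underside.
- coffee: Paper coffee cup with black lid, 84 mm diameter, 115 mm tall; loose, to be left alone. Origin at the centre of its underside.
- tumbler: Clear glass tumbler, 72 mm diameter, 120 mm tall; loose, to be left alone. Origin at the centre of its underside.
- dish: Small steel dish, 70 mm diameter, 22 mm tall; loose, to be left alone. Origin at the centre of its underside.
- hammer: Hammer lying flat on the table, handle along its own x; loose, to be left alone. Origin at the handle's line along x.
Things that resemble listed ones, but are neither listed nor needed, are in the scene too. Leave any turquoise look-alike of the block alone.

How it is judged:
By the outcome, as a careful person would: the job done as asked, in the order asked, and still so for the second after the job is handed in, with the robot touching nothing.
It also fails if it takes over 54 s, if anything falls off the work surface, if the arm or the gripper's body presses on something with over 40 N, if the wrist force passes 120 N, or if a joint passes its speed limit or range.

## Working session

There is one attempt and no reset: what is moved stays moved. The work goes in short steps, Python scripts to look and compute and a shell command to move; the robot and the scene stay as the last step left them, time stands still between calls to the robot, and variables do not carry over. Pictures are saved under pics/ and viewed, at most 13 in all, crops included, and the job is handed in when it is done.

```bash
mkdir -p pics
python3 - <<'E'
from station import env,snapshot,camera_info
import cv2,numpy as np
s=env.get_state();print({k:np.round(v,3).tolist() for k,v in s.items()},env.grasp_offset)
for n in("scene","top"):
    cv2.imwrite(f"pics/{n}0.png",snapshot(n));c=camera_info(n);print(n,c)
print(camera_info("wrist"))
E
```

```text
{'clock': 0.0, 'qpos': [-1.269, 0.707, -0.028, 1.485, 0.022, 0.951, -0.075], 'qvel': [0.001, 0.0, -0.0, -0.0, 0.001, 0.001, -0.0], 'tau': [-0.0, -88.323, 1.235, -23.618, 0.017, 0.006, 0.0], 'eef_pos': [0.194, 0.541, 0.231], 'tool_rot': [-0.537, -3.095, 0.002], 'force': [-0.131, 0.441, -0.044], 'ft_torque': [0.022, 0.01, -0.059], 'finger_force': 0.0, 'grip_width': 1.004} 0.0187
scene {'K': array([[396.42294845,   0.        , 319.54588929],
       [  0.        , 396.42294845, 197.98278083],
       [  0.        ,   0.        ,   1.        ]]), 'rvec': array([ 1.49414419,  1.73165231, -0.97115884]), 'tvec': array([ 0.07306574, -0.17122156,  1.57690011])}
top {'K': array([[410.3961419 ,   0.        , 312.29367567],
       [  0.        , 410.3961419 , 203.1508951 ],
       [  0.        ,   0.        ,   1.        ]]), 'rvec': array([ 2.1733918 , -2.18962412,  0.08378735]), 'tvec': array([0.00956857, 0.56826764, 1.2684844 ])}
{'K': array([[309.70691629,   0.        , 320.85525317],
       [  0.        , 309.70691629, 198.76980816],
       [  0.        ,   0.        ,   1.        ]]), 'hand_eye': array([[-1.65480555e-04, -9.45317731e-01, -3.26150825e-01,
         8.47356608e-02],
       [ 9.99999906e-01, -2.86758766e-04,  3.23769244e-04,
         5.93046733e-04],
       [-3.99591415e-04, -3.26150741e-01,  9.45317690e-01,
        -1.42446704e-01],
       [ 0.00000000e+00,  0.00000000e+00,  0.00000000e+00,
         1.00000000e+00]])}
```

View pics/scene0.png

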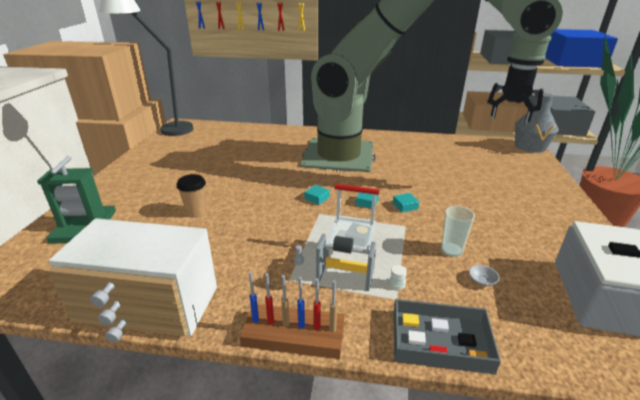

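View pics/top0.png

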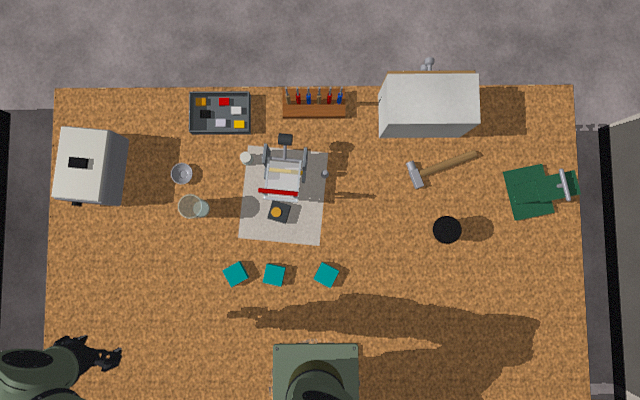

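Candidates for the block (top view): the dark block with disc at (279,211), and turquoise look-alikes at (235,274), (274,275) and (326,274). The red rail is at (278,192) in top and (357,189) in scene. The jar is at (246,158) and the punch at (324,173). I choose the dark block at (279,211) and check it in an enlarged crop.

```bash
cat > h.py <<'E'
import cv2,numpy as np
from station import env,snapshot,camera_info
def ray(n,uv):
    c=camera_info(n);R=cv2.Rodrigues(c["rvec"])[0];t=c["tvec"]
    d=R.T@np.linalg.solve(c["K"],[uv[0],uv[1],1.]);return -R.T@t,d
def at(n,uv,z):
    o,d=ray(n,uv);return o+d*(z-o[2])/d[2]
def proj(n,P):
    c=camera_info(n);return cv2.projectPoints(np.float64(P),c["rvec"],c["tvec"],c["K"],None)[0][:,0]
E
python3 - <<'E'
from h import *
a=cv2.imread("pics/top0.png")[135:250,225:345];b=cv2.imread("pics/scene0.png")[175:300,285:415]
a=cv2.resize(a,(552,529),interpolation=cv2.INTER_CUBIC)
cv2.imwrite("pics/c1.png",a)
cv2.imwrite("pics/c2.png",cv2.resize(b,None,fx=4.6,fy=4.6,interpolation=cv2.INTER_CUBIC))
E
```

```text
(no output)
```

View pics/c1.png

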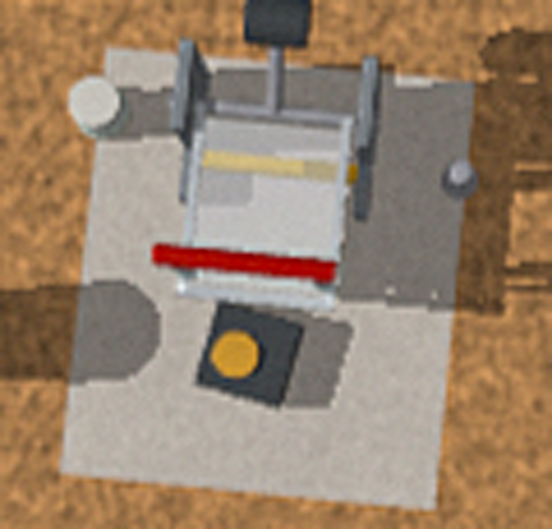

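View pics/c2.png

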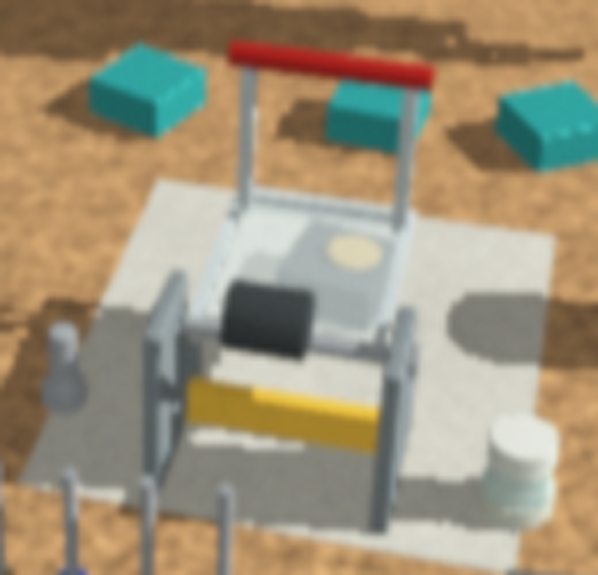

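The crop confirms it: the dark square block with the brass disc (top ≈ (279,211)) is the target, yawed about 10° relative to the station. The jar and punch stand clear beside the plates.

Run:
```python
from h import *
from scipy.optimize import least_squares
cr=lambda p,o:(np.array(p)+.5)/4.6-.5+np.array(o)
rail={}
for n,o,s in(("top",(225,135),(150,240,345,285)),("scene",(285,175),(220,30,445,100))):
    im=cv2.imread(f"pics/{n}0.png").astype(int);m=(im[...,2]>110)&(im[...,1]<60)&(im[...,0]<60)
    x0,y0=[int(v) for v in cr(s[:2],o)];x1,y1=[int(v)+1 for v in cr(s[2:],o)]
    k=np.zeros_like(m);k[y0:y1,x0:x1]=1;v,u=np.nonzero(m&k);P=np.c_[u,v].astype(float);c=P.mean(0)
    d=np.linalg.svd(P-c)[2][0];d*=np.sign(d[0]);t=(P-c)@d;rail[n]=(c,np.arctan2(d[1],d[0]),len(u));print(n,rail[n],t.min(),t.max())
W=lambda q,P:np.array(P)@np.array([[np.cos(q[2]),np.sin(q[2]),0],[-np.sin(q[2]),np.cos(q[2]),0],[0,0,1]])+[q[0],q[1],0]
def f(q):
    r=[]
    for n in rail:
        E=proj(n,W(q,[[-.11,.055,.185],[-.11,-.055,.185]]));
        if n=="scene":E=E[::-1]
        d=E[1]-E[0];r+=list(E.mean(0)-rail[n][0])+[30*(np.arctan2(d[1],d[0])-rail[n][1])]
    return r
s=least_squares(f,[.6,.05,-.1]);q=s.x;print("station",q,np.round(s.fun,2))
C=np.array([at("top",cr(p,(225,135)),.03) for p in((219,302),(303,326),(278,407),(196,384))])
c=C.mean(0);e=(C[0]-C[3]+C[1]-C[2])[:2];yaw=np.arctan2(e[1],e[0])
loc=lambda p:W([0,0,-q[2]],[[p[0]-q[0],p[1]-q[1],0]])[0][:2]
print("block",c,yaw,"rel",loc(c),yaw-q[2],np.linalg.norm(C-np.roll(C,1,0),axis=1))
dd=at("top",cr((236,354),(225,135)),.034);print("disc",dd,loc(dd))
pts=[[-.03,.055,.025],[-.03,-.055,.025],[-.056,.055,.03],[-.056,-.055,.03],[-.02,.055,.104],[-.02,-.055,.104],[.04,.065,.104],[.04,-.065,.104],[-.126,.051,.085],[-.126,-.051,.085]]
for n,o in(("top",(225,135)),("scene",(285,175))):
    im=cv2.imread(f"pics/{'c1' if n=='top' else 'c2'}.png")
    for p in proj(n,W(q,pts)): cv2.circle(im,tuple(int(v) for v in (p-o+.5)*4.6),4,(255,0,255),1)
    cv2.imwrite(f"pics/o_{n}.png",im)
a=cv2.imread("pics/o_top.png");b=cv2.imread("pics/o_scene.png");h=500
cv2.imwrite("pics/o.png",np.hstack([cv2.resize(a,(390,374)),cv2.resize(b,(390,374))]))
```

```text
top (array([277.51851852, 191.55555556]), np.float64(0.09506907649947485), 162) -19.672967982293972 19.62555086606128
scene (array([355.14213198, 188.57360406]), np.float64(0.14030206932788045), 197) -20.58379430430986 23.112416844620277
station [ 0.69642948  0.08748487 -0.10778081] [ 0.53  0.48  0.14  0.4   0.91 -0.33]
block [0.54169418 0.11023346 0.03      ] -0.2875810747582813 rel [-0.15628453  0.00597136] -0.1798002687456552 [0.05777941 0.05946973 0.05744562 0.05777985]
disc [0.54198831 0.11869392 0.034     ] [-0.15690221  0.01441437]
```

View pics/o.png

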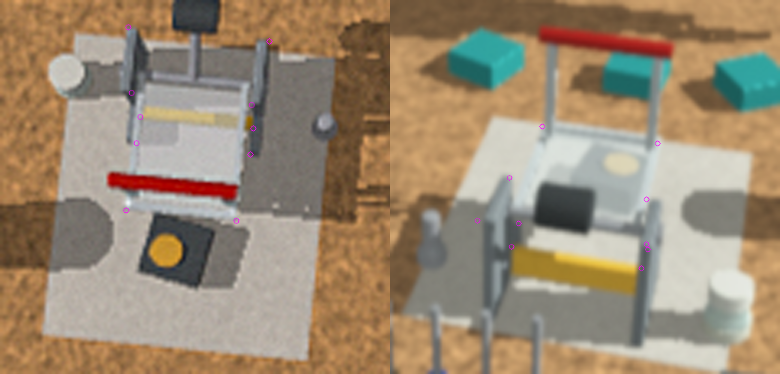

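Overlay: the rail fits well and the fence and plates agree within about 1–2 px (a few mm), which is good enough. The station is at (0.696, 0.087) with yaw −6.2°. Next I shut the fingers and go to a pose in front of the rail at a safe height.

```bash
python3 -m creep '[0.4,-0.5,0,0,0,0, 1.1,-1.45,0,0,0,0.3, 2,-2.6,0,0,0,0.6, 2.85,-3.7,0,0,0,0.9, 3.7,-4.8,0,0,0,1.2, 4.5,-5.9,0,0,0,1.5, 5.4,-7,0,0,0,1.8, 6.2,-8.1,0,0,0,2.1, 7.05,-9.2,0,0,0,2.4, 7.9,-10.3,0,0,0,2.7, 8.7,-11.4,0,0,0,2.7, 9.5,-12.4,0,0,0,2.7, 10.2,-13.3,0,0,0,2.7, 10.7,-14,0,0,0,2.7, 11,-14.4,0,0,0,2.7, 11.1,-14.5,0,0,0,2.7, 11.1,-14.5,0,0,0,2.7, 11.1,-14.5,0,0,0,2.7]' 0 20
python3 - <<'E'
from h import *
s=env.get_state();print(s["eef_pos"],s["tool_rot"],s["clock"],s["force"])
cv2.imwrite("pics/w1.png",snapshot("wrist"))
E
```

```text
clock: 1.6
eef_pos: [0.5263, 0.1072, 0.2311]
tool_rot: [-0.169, -3.136, -0.001]
force: [0.4, 0.2, 0.7]
grip_width: 0.004
finger_force: 0.0
[0.5262837  0.10724    0.23114057] [-1.68545287e-01 -3.13648622e+00 -5.28302347e-04] 1.6 [0.38838098 0.20521624 0.73044559]
```

View pics/w1.png

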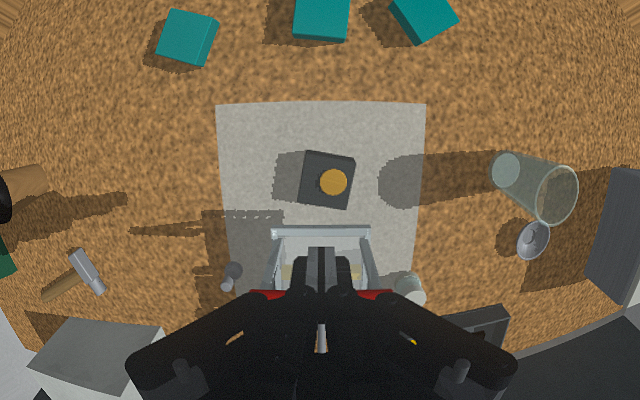

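The wrist view shows the fingers (320,270) centred between the rail's red ends (265/375,293). The block is at (327,180) with the disc lying on it, and the tool is square to the board. I'll descend to z≈0.173 and refine the block pose from this picture.

```bash
python3 -m creep '[0,0,-0.3,0,0,0, 0,0,-0.8,0,0,0, 0,0,-1.3,0,0,0, 0,0,-1.7,0,0,0, 0,0,-1.95,0,0,0, 0.3,-0.03,-1.95,0,0,0, 0.6,-0.065,-1.95,0,0,0, 0.8,-0.086,-1.95,0,0,0, 1,-0.108,-1.95,0,0,0, 1,-0.108,-1.95,0,0,0, 1,-0.108,-1.95,0,0,0]'
python3 - <<'E'
from h import *
c=camera_info("wrist");H=c["hand_eye"];K=c["K"]
p=np.array([0.5262837,0.10724,0.23114057]);R=cv2.Rodrigues(np.array([-1.68545287e-01,-3.13648622,-5.28302347e-04]))[0]
def w(uv,z):
    d=(np.array(uv)-K[:2,2])/K[0,0];r=np.hypot(*d);v=np.r_[d/r*np.sin(r),np.cos(r)]
    o=p+R@H[:3,3];v=R@H[:3,:3]@v;return o+v*(z-o[2])/v[2]
C=np.array([w(u,.03) for u in((307,150),(356,159),(347,209),(297,201))])
q=[.6964,.0875,-.1078];cs,sn=np.cos(q[2]),np.sin(q[2])
loc=lambda P:(np.array([[cs,sn],[-sn,cs]])@(P[:2]-q[:2])).round(4)
print([loc(x).tolist() for x in C],"c",loc(C.mean(0)),C.mean(0),np.linalg.norm(C-np.roll(C,1,0),axis=1))
e=C[3]-C[0]+C[2]-C[1];print("yaw",np.degrees(np.arctan2(e[1],e[0])));print("disc",loc(w((333,182),.034)))
E
```

```text
clock: 2.57
eef_pos: [0.5566, 0.1032, 0.1727]
tool_rot: [-0.17, -3.137, 0.0]
force: [-0.5, 0.1, -0.2]
grip_width: 0.001
finger_force: 0.0
[[-0.1953, -0.0133], [-0.1851, 0.0421], [-0.1245, 0.0334], [-0.1346, -0.0259]] c [-0.1599  0.0091] [0.53843008 0.11370857 0.03      ] [0.06197253 0.05636031 0.06123159 0.06010054]
yaw -16.1291173204708
disc [-0.159   0.0161]
```

```bash
python3 -m creep '[0.2,-0.02,0,0,0,0, 0.4,-0.04,0,0,0,0, 0.53,-0.06,0.15,0,0,0, 0.66,-0.07,0.27,0,0,0, 0.8,-0.09,0.39,0,0,0, 0.93,-0.1,0.5,0,0,0, 1.06,-0.115,0.61,0,0,0, 1.23,-0.13,0.73,0,0,0, 1.39,-0.15,0.84,0,0,0, 1.56,-0.17,0.94,0,0,0]'
python3 - <<'E'
from h import *
cv2.imwrite("pics/s2.png",cv2.resize(snapshot("scene")[80:320,200:520],(800,600)))
E
```

```text
clock: 3.4
eef_pos: [0.6042, 0.0979, 0.2013]
tool_rot: [0.17, 3.137, -0.0]
force: [-1.6, 0.7, 1.3]
grip_width: 0.001
finger_force: 0.9
```

View pics/s2.png

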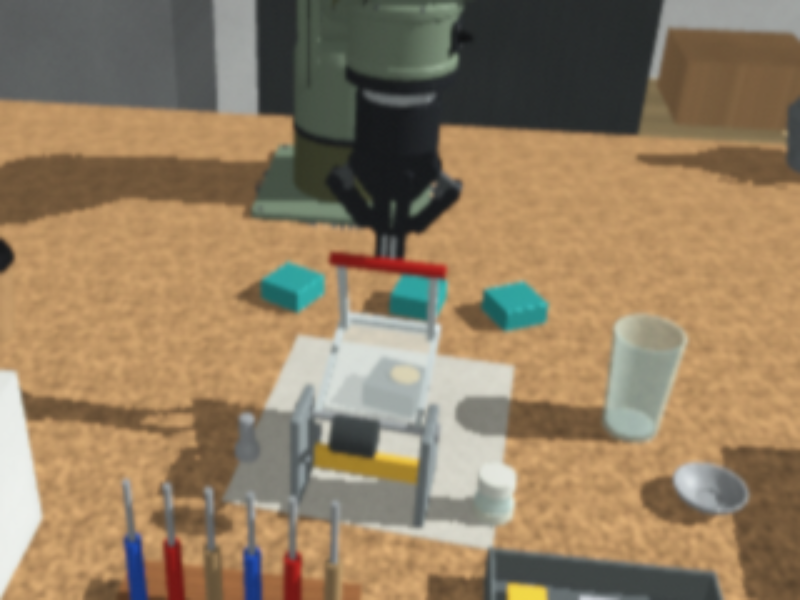

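The fingers are behind the rail in the scene view. The rail (crop (388,264)) has moved only slightly, so I compare that with the arc to get the angle.

```bash
cat >> h.py <<'E'
q=[.6964,.0875,-.1078]
def rail(x,s=1):
    cs,sn=np.cos(q[2]),np.sin(q[2]);return [q[0]+cs*x,q[1]+sn*x,.085+np.sqrt(.149**2-x*x)]
def loc(P):
    cs,sn=np.cos(q[2]),np.sin(q[2]);return (np.array([[cs,sn],[-sn,cs]])@(np.array(P)[:2]-q[:2])).round(4)
def see():
    for n in("top","scene"):
        im=snapshot(n).astype(int);m=(im[...,2]>100)&(im[...,1]<60)&(im[...,0]<60)
        m[:140]=0;m[260:]=0;m[:,:225]=0;m[:,420:]=0
        v,u=np.nonzero(m);c=np.array([u.mean(),v.mean()])
        X=np.linspace(-.11,.11,221);d=proj(n,[rail(x) for x in X])-c;e=np.hypot(*d.T);k=e.argmin()
        print(n,len(u),c.round(1),"rail x",X[k].round(3),"err",e[k].round(1))
E
python3 -c "
from h import *
see();s=env.get_state();print(loc(s['eef_pos']),s['eef_pos'][2],s['force'])"
```

```text
top 0 [nan nan] rail x -0.11 err nan
scene 206 [354.7 185.6] rail x -0.086 err 1.1
[-0.093   0.0003] 0.20088594569587964 [-1.33041403  0.39852357 -0.60847433]h.py:19: RuntimeWarning: Mean of empty slice.
  v,u=np.nonzero(m);c=np.array([u.mean(),v.mean()])
  ret = ret.dtype.type(ret / rcount)
```

```bash
python3 -m creep '[0.17,-0.02,0.1,0,0,0, 0.33,-0.035,0.19,0,0,0, 0.5,-0.055,0.27,0,0,0, 0.66,-0.07,0.34,0,0,0, 0.83,-0.09,0.41,0,0,0, 1,-0.11,0.47,0,0,0, 1.16,-0.125,0.52,0,0,0, 1.33,-0.145,0.57,0,0,0, 1.49,-0.16,0.61,0,0,0, 1.66,-0.18,0.64,0,0,0, 1.82,-0.2,0.67,0,0,0, 1.99,-0.215,0.7,0,0,0, 2.12,-0.23,0.71,0,0,0, 2.25,-0.245,0.72,0,0,0, 2.385,-0.26,0.73,0,0,0, 2.5,-0.27,0.73,0,0,0, 2.58,-0.28,0.74,0,0,0]'
python3 -c "
from h import *
see();s=env.get_state();print(loc(s['eef_pos']),s['eef_pos'][2],s['force'],s['clock'])" 2>/dev/null
```

```text
clock: 4.97
eef_pos: [0.6813, 0.0896, 0.223]
tool_rot: [-0.17, -3.137, 0.0]
force: [1.0, -0.8, -0.1]
grip_width: 0.001
finger_force: 0.0
top 0 [nan nan] rail x -0.11 err nan
scene 255 [348.7 194.9] rail x 0.0 err 1.3
[-0.0153  0.0004] 0.22299928650300666 [-0.48098664  0.52465931 -1.19689147] 5.0667
```

```bash
python3 -m creep '[0.1,-0.01,0,0,0,0, 0.2,-0.02,0,0,0,0, 0.3,-0.03,0,0,0,0, 0.4,-0.04,0.03,0,0,0]'
python3 -c "
from h import *
see();s=env.get_state();print(loc(s['eef_pos']),s['eef_pos'][2],s['force'],s['clock'])" 2>/dev/null
```

```text
clock: 5.4
eef_pos: [0.6932, 0.0883, 0.2239]
tool_rot: [-0.17, -3.137, 0.0]
force: [0.2, 0.4, -0.7]
grip_width: 0.003
finger_force: 0.0
top 0 [nan nan] rail x -0.11 err nan
scene 247 [347.4 199. ] rail x 0.016 err 1.4
[-0.0031  0.0005] 0.2239701141565493 [-0.95417285 -0.46935638 -0.01371023] 5.5
```

```bash
python3 -m creep '[0,0,0.2,0,0,0, 0,0,0.6,0,0,0, 0,0,1.2,0,0,0, 0,0,1.8,0,0,0, 0,0,2.2,0,0,0]'
python3 -c "
from h import *
see();s=env.get_state();print(loc(s['eef_pos']),s['eef_pos'][2],s['force'],s['clock'])" 2>/dev/null
```

```text
clock: 5.92
eef_pos: [0.6931, 0.0885, 0.2924]
tool_rot: [0.17, 3.135, 0.001]
force: [0.7, 0.1, 0.9]
grip_width: 0.001
finger_force: 0.0
top 0 [nan nan] rail x -0.11 err nan
scene 272 [341.5 228.7] rail x 0.088 err 2.9
[-0.003   0.0007] 0.2924409036030638 [ 0.71171285 -0.20664827  0.08198568] 6.0167
```

The guard carries itself up. I'll retract at height to behind the block, match its yaw and part the fingers slightly.

```bash
python3 -m creep '[-0.4,0.1,0,0,0,-0.2, -1.2,0.25,0,0,0,-0.5, -2.3,0.45,0,0,0,-0.8, -3.4,0.7,0,0,0,-1.1, -4.5,0.9,0,0,0,-1.4, -5.5,1.1,0,0,0,-1.7, -6.3,1.25,0,0,0,-2, -6.9,1.35,0,0,0,-2, -7.2,1.4,0,0,0,-2, -7.2,1.4,-1,0,0,-2, -7.2,1.4,-2.2,0,0,-2, -7.2,1.4,-3.4,0,0,-2, -7.2,1.4,-4.4,0,0,-2, -7.2,1.4,-5.2,0,0,-2, -7.2,1.4,-5.6,0,0,-2, -7.2,1.4,-5.6,0,0,-2]' 0.25
python3 - <<'E' 2>/dev/null
from h import *
s=env.get_state();print(s["eef_pos"],s["tool_rot"],loc(s["eef_pos"]),s["clock"])
a=snapshot("wrist");see();b=snapshot("scene")
cv2.imwrite("pics/m3.png",np.vstack([cv2.resize(a[60:360,80:560],(480,300)),cv2.resize(b[150:310,240:496],(480,300),interpolation=cv2.INTER_CUBIC)]))
E
```

```text
clock: 7.35
eef_pos: [0.4756, 0.1301, 0.1197]
tool_rot: [-0.442, -3.107, 0.003]
force: [-0.3, -0.2, -0.3]
grip_width: 0.249
finger_force: 0.0
[0.4756349  0.1300687  0.11974895] [-4.41724666e-01 -3.10662732e+00  2.71720988e-03] [-0.2241  0.0186] 7.35
top 0 [nan nan] rail x -0.11 err nan
scene 289 [338.9 242.2] rail x 0.109 err 2.9
```

View pics/m3.png

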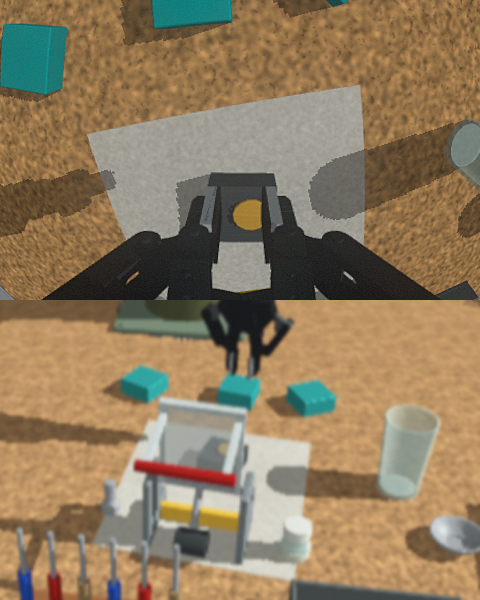

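The guard is fully raised with the rail behind the panel (crop (185,473)). The fingers are square to the block's rear edge and centred on it. I compute the gap before lowering.

Run:
```python
from h import *
c=camera_info("wrist");H=c["hand_eye"];K=c["K"]
p=np.array([0.4756349,0.1300687,0.11974895]);R=cv2.Rodrigues(np.array([-4.41724666e-01,-3.10662732,2.7e-3]))[0]
def w(uv,z):
    d=(np.array(uv)-K[:2,2])/K[0,0];r=np.hypot(*d);v=np.r_[d/r*np.sin(r),np.cos(r)]
    o=p+R@H[:3,3];v=R@H[:3,:3]@v;return o+v*(z-o[2])/v[2]
for uv,z in(((289,246),.03),((356,246),.03),((289,233),0),((356,233),0),((330,302),.03)):print(uv,(R.T@(w(uv,z)-p)).round(4)[:2])
```

```text
(289, 246) [-0.0377 -0.0263]
(356, 246) [-0.0377  0.0305]
(289, 233) [-0.0397 -0.0292]
(356, 233) [-0.0397  0.0337]
(330, 302) [-0.0974  0.0092]
```

```bash
python3 -m creep '[0,0,-0.4,0,0,0, 0,0,-1,0,0,0, 0,0,-1.7,0,0,0, 0,0,-2.4,0,0,0, 0,0,-3,0,0,0, 0,0,-3.4,0,0,0, 0,0,-3.6,0,0,0, 0,0,-3.65,0,0,0, 0.2,-0.058,-3.65,0,0,0, 0.35,-0.1,-3.65,0,0,0, 0.5,-0.145,-3.65,0,0,0, 0.6,-0.175,-3.65,0,0,0, 0.65,-0.19,-3.65,0,0,0, 0.65,-0.19,-3.65,0,0,0]'
python3 -m creep '[0.05,-0.014,0,0,0,0, 0.1,-0.03,0,0,0,0, 0.14,-0.04,0,0,0,0, 0.18,-0.052,0,0,0,0, 0.22,-0.064,0,0,0,0, 0.26,-0.075,0,0,0,0]'
```

```text
clock: 8.72
eef_pos: [0.497, 0.1245, 0.0128]
tool_rot: [0.443, 3.11, 0.0]
force: [-0.3, -0.3, -0.7]
grip_width: 0.247
finger_force: 0.0
clock: 9.22
eef_pos: [0.503, 0.1226, 0.0125]
tool_rot: [-0.441, -3.108, 0.001]
force: [-11.0, 2.1, 7.3]
grip_width: 0.255
finger_force: 5.3
```

```bash
python3 -m creep '[0.04,-0.01,0,0,0,0.04, 0.09,-0.024,0,0,0,0.1, 0.15,-0.04,0,0,0,0.16, 0.21,-0.056,0,0,0,0.22, 0.27,-0.072,0,0,0,0.28, 0.33,-0.088,0,0,0,0.34, 0.39,-0.104,0,0,0,0.4, 0.45,-0.12,0,0,0,0.46, 0.51,-0.136,0,0,0,0.53, 0.57,-0.15,0,0,0,0.6, 0.63,-0.167,0,0,0,0.66, 0.69,-0.183,0,0,0,0.72, 0.75,-0.2,0,0,0,0.78, 0.81,-0.215,0,0,0,0.84, 0.86,-0.23,0,0,0,0.9, 0.9,-0.24,0,0,0,0.94]'
python3 - <<'E' 2>/dev/null
from h import *
s=env.get_state();print(loc(s["eef_pos"]),s["force"],s["clock"])
a=snapshot("wrist");b=snapshot("scene")
cv2.imwrite("pics/m4.png",np.vstack([a[60:360,80:560],cv2.resize(b[150:310,240:496],(480,300),interpolation=cv2.INTER_CUBIC)]))
E
```

```text
clock: 10.55
eef_pos: [0.5299, 0.1153, 0.0125]
tool_rot: [-0.313, -3.123, 0.001]
force: [-9.9, 1.8, 8.0]
grip_width: 0.249
finger_force: 5.4
[-0.1685  0.0097] [-9.89270768  1.76629314  8.00056995] 10.55
```

View pics/m4.png

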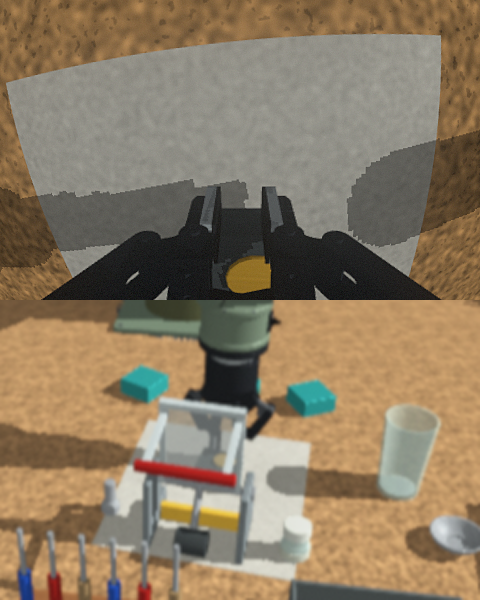

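The block follows both fingers squarely with the disc still on it (crop (250,274)). The guard stays raised. Continuing.

```bash
python3 -m creep '[0.05,-0.012,0.01,0,0,0.05, 0.11,-0.027,0.02,0,0,0.12, 0.18,-0.045,0.03,0,0,0.19, 0.25,-0.062,0.03,0,0,0.26, 0.32,-0.08,0.03,0,0,0.33, 0.39,-0.097,0.03,0,0,0.4, 0.46,-0.115,0.03,0,0,0.47, 0.53,-0.132,0.03,0,0,0.54, 0.6,-0.15,0.03,0,0,0.62, 0.67,-0.165,0.03,0,0,0.7, 0.74,-0.18,0.03,0,0,0.77, 0.81,-0.195,0.03,0,0,0.84, 0.88,-0.21,0.03,0,0,0.91, 0.95,-0.223,0.03,0,0,0.98, 1.02,-0.235,0.03,0,0,1.06, 1.09,-0.247,0.03,0,0,1.06, 1.16,-0.26,0.03,0,0,1.06, 1.23,-0.27,0.03,0,0,1.06, 1.29,-0.28,0.03,0,0,1.06, 1.34,-0.288,0.03,0,0,1.06]'
python3 -m creep '[0.04,-0.005,0,0,0,0, 0.08,-0.01,0,0,0,0, 0.12,-0.015,0,0,0,0, 0.16,-0.02,0,0,0,0, 0.2,-0.024,0,0,0,0, 0.24,-0.028,0,0,0,0, 0.28,-0.033,0,0,0,0, 0.32,-0.037,0,0,0,0]'
python3 -c "
from h import *
s=env.get_state();print(loc(s['eef_pos']),s['force'],s['clock'])"
```

```text
clock: 12.32
eef_pos: [0.5717, 0.1066, 0.0135]
tool_rot: [0.17, 3.137, -0.0]
force: [-3.1, 0.9, -2.5]
grip_width: 0.248
finger_force: 1.5
clock: 12.98
eef_pos: [0.5812, 0.1055, 0.0135]
tool_rot: [0.17, 3.137, -0.0]
force: [-3.0, 0.8, -1.8]
grip_width: 0.25
finger_force: 1.5
[-0.1165  0.0055] [-2.95469786  0.79497602 -1.75692077] 12.9833
```

```bash
python3 -m creep '[0.035,-0.004,0,0,0,0, 0.07,-0.008,0,0,0,0, 0.1,-0.011,0,0,0,0, 0.13,-0.014,0,0,0,0, 0.16,-0.017,0,0,0,0, 0.19,-0.02,0,0,0,0, 0.22,-0.024,0,0,0,0, 0.25,-0.027,0,0,0,0, 0.28,-0.03,0,0,0,0]'
python3 -m creep '[0.025,-0.003,0,0,0,0, 0.05,-0.006,0,0,0,0, 0.075,-0.009,0,0,0,0, 0.1,-0.011,0,0,0,0]'
python3 -m creep '[0.02,-0.002,0,0,0,0, 0.04,-0.004,0,0,0,0, 0.06,-0.006,0,0,0,0]'
```

```text
clock: 13.73
eef_pos: [0.5896, 0.1046, 0.0135]
tool_rot: [-0.17, -3.137, 0.0]
force: [-2.9, 1.0, -1.6]
grip_width: 0.249
finger_force: 1.5
clock: 14.07
eef_pos: [0.5926, 0.1042, 0.0135]
tool_rot: [-0.17, -3.137, 0.0]
force: [-2.0, 0.9, -1.8]
grip_width: 0.249
finger_force: 1.5
clock: 14.32
eef_pos: [0.5943, 0.1041, 0.0135]
tool_rot: [-0.17, -3.137, 0.0]
force: [-3.6, 1.1, -2.5]
grip_width: 0.25
finger_force: 1.5
```

```bash
python3 -m creep '[0.02,-0.002,0,0,0,0, 0.04,-0.004,0,0,0,0, 0.06,-0.006,0,0,0,0]'|grep -E "eef|force"
python3 -m creep '[0.02,-0.002,0,0,0,0, 0.04,-0.004,0,0,0,0, 0.06,-0.006,0,0,0,0]'|grep -E "eef|force"
python3 -c "
from h import *
cv2.imwrite('pics/s5.png',cv2.resize(snapshot('scene')[170:300,290:410],(554,600),interpolation=cv2.INTER_CUBIC))"
```

```text
eef_pos: [0.5962, 0.1039, 0.0135]
force: [-2.5, -0.0, -1.9]
finger_force: 1.5
eef_pos: [0.5965, 0.1036, 0.013]
force: [-13.9, 0.2, -0.8]
finger_force: 6.9
```

View pics/s5.png

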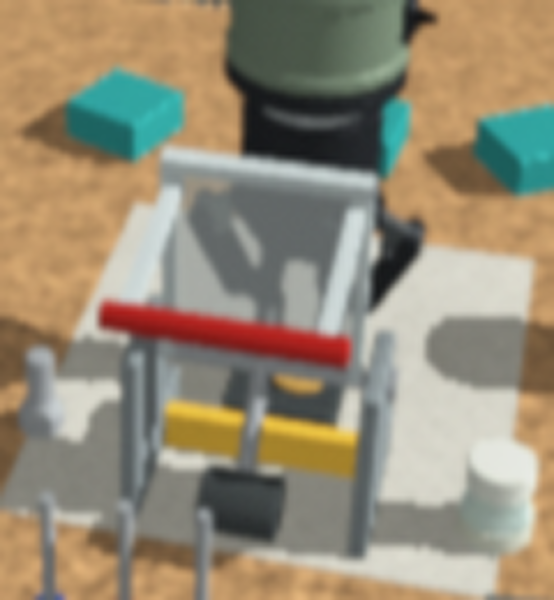

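The force jumped from 3 to 14 N at TCP station x ≈ −0.101, exactly where home is predicted. The load is shared evenly by the fingers (6.9 N each), so the block is flat on the fence, and the disc shows behind the fence at (297,383). One tiny settling press, then back straight off and up.

```bash
python3 -m creep '[0.015,-0.002,0,0,0,0, 0.015,-0.002,0,0,0,0, 0.015,-0.002,0,0,0,0]'|grep -E "eef|force"
python3 -m creep '[-0.03,0.003,0,0,0,0, -0.06,0.006,0,0,0,0, -0.1,0.011,0,0,0,0, -0.2,0.022,0,0,0,0, -0.4,0.043,0,0,0,0, -0.7,0.075,0,0,0,0, -1.1,0.12,0,0,0,0, -1.5,0.16,0,0,0,0, -1.9,0.2,0,0,0,0, -2.1,0.23,0.3,0,0,0, -2.2,0.24,1,0,0,0, -2.3,0.25,2,0,0,0, -2.3,0.25,3,0,0,0, -2.3,0.25,4,0,0,0, -2.3,0.25,4.6,0,0,0, -2.3,0.25,4.8,0,0,0, -2.3,0.25,4.8,0,0,0]'
python3 - <<'E' 2>/dev/null
from h import *
s=env.get_state();p,R=s["eef_pos"],cv2.Rodrigues(s["tool_rot"])[0];print(p.tolist(),s["tool_rot"].tolist())
a=snapshot("wrist");see();cv2.imwrite("pics/w6full.png",a)
cv2.imwrite("pics/w6.png",cv2.resize(a[150:350,190:450],(780,600),interpolation=cv2.INTER_CUBIC))
E
```

```text
eef_pos: [0.5964, 0.1036, 0.0129]
force: [-13.7, 0.2, -1.4]
finger_force: 6.9
clock: 16.53
eef_pos: [0.5299, 0.1113, 0.1592]
tool_rot: [0.17, 3.134, 0.001]
force: [0.2, -0.4, -0.7]
grip_width: 0.25
finger_force: 0.0
[0.5299464918050151, 0.11125950954553819, 0.15920901523029532] [0.17000430060208985, 3.134096394371832, 0.0010535947123758336]
top 0 [nan nan] rail x -0.11 err nan
scene 280 [338.5 242.3] rail x 0.109 err 2.4
```

View pics/w6.png

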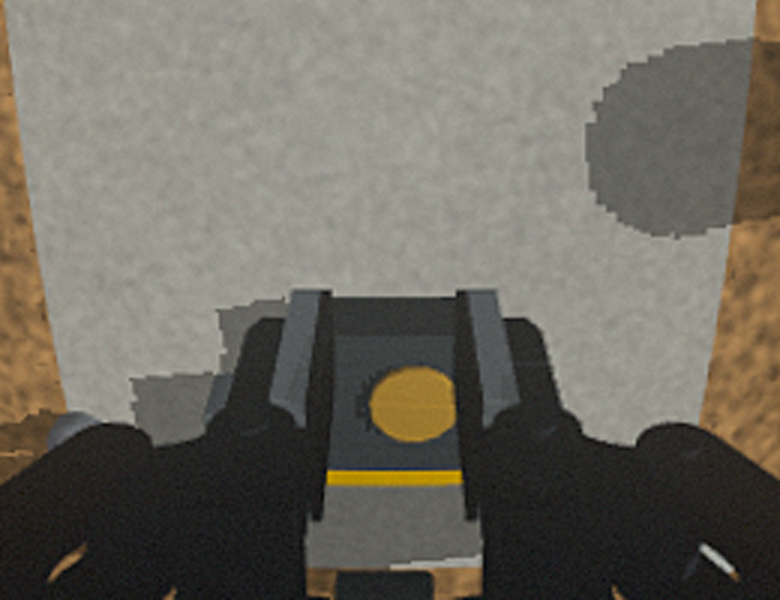

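The block sits flat on the yellow fence, with no gap along y≈470. The disc lies on it at (413,403), the guard is still raised (rail x 0.109), and the arm touches nothing.

```bash
python3 -c "
from station import job_done
print(job_done())"
```

```text
the job is handed in; nothing more can be done
None
```

The job is handed in at about 17 s of the 54 s: the guard stands raised by itself and the block is flush on the yellow fence with the disc still on it. I touched nothing else on the table.

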